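Snap the cup grille home in the drip tray

TASK

The washed cup grille of the coffee machine was laid in its round drip tray turned the wrong way, so it rides up high on the snap catches. Turn it in the tray with a fingertip (its finger hole gives you something to push on) until the notch in its edge is over the tray's locating pin, which is on the side of the plug-in tongue, then press it down in the middle until it has snapped fully home, level all round. Do not lift the grille, leave the two cups, the capsule box and the teaspoon where they are, and finish with the hand clear.

Things in the scene. Friction and masses are not known exactly. Their poses are not given: they have to be found in the camera images.
- drip_tray: Round black drip tray, fixed on the counter. Outer diameter 162 mm, inner 146 mm, rim 48.5 mm high, well floor at 6 mm. Origin: on its axis at counter height; z up; +x points from the axis to the locating pin and on through the plug-in tongue, which sticks out of the wall to 105 mm from the axis (36 to 52 mm wide, 10 to 30 mm high) and shows from above on which side the pin is.
- tray_seat (a point): On the tray's axis, at the height of the seat ring (36 mm above the counter; inner radius 60 mm). Four sprung snap catches in the wall just above the ring, at 45, 135, 225 and 315 degrees from the pin, carry the unseated grille, underside at 44.8 mm, top at 48.8 mm, and let it turn easily; about 7 to 10 N straight down on its middle (off the middle, more) snaps it past them onto the ring.
- tray_pin (a point): Top of the tray's fixed locating pin: 8 mm thick, coned to 5 mm at the top, standing 8 mm up from the seat ring, 66 mm from the tray's axis, top 44 mm above the counter. Hidden under the grille until the notch is over it; the grille cannot go down unless the notch is over the pin.
- grille: Loose round steel cup grille, 144 mm across, 4 mm thick, about 0.2 kg: ring 10 mm wide, solid hub 60 mm across, thin radial bars between. Origin: centre of its underside; z up; +x points from the centre to the notch. Starts unseated, turned 0.8 to 3.14 rad from the pin, either way. Home: notch on the pin, underside 36 mm above the counter, top 8.5 mm below the tray's rim, pin standing 4 mm out of the notch.
- grille_notch (a point): Middle of the notch at the grille's top face, 66 mm from its centre. The notch is 12 mm wide and open at the edge, and goes in to 58 mm from the centre.
- grille_finger_hole (a point): Middle of the finger hole at the grille's top face, 46 mm from its centre, opposite the notch. Kidney-shaped opening between hub and ring, 30 to 62 mm from the centre, 44 degrees to each side; over 30 mm of free well below. A fingertip 4 to 8 mm below the grille (so still above the seat ring), moved in a circle about the tray's axis, meets the bar at the hole's end and pushes the grille round.
- cup_a: White espresso cup standing upside down beside the tray, 64 mm across, 61 mm tall, with a handle. Origin: centre of its rim, which stands on the counter. To be left alone.
- cup_b: A second, same white espresso cup, upside down. To be left alone.
- capsule_box: Black open box 116 x 116 x 42 mm with four dark coffee capsules standing in it, 51 mm tall over all. Origin: centre of its underside. To be left alone.
- teaspoon: Steel teaspoon, about 135 mm long, lying face down on the counter beyond the tray, origin near its middle. To be left alone.

How it is judged:
On the way, in this order (a step that is already met when the one before it is completed fails the run):
1. the grille is turned until its notch is over the pin (horizontal distance between grille_notch and tray_pin below 0.008 m), for 0.02 s.
2. the grille is pressed down onto the seat ring (z of grille in the frame of drip_tray below 0.0375 m and angle between grille's own z axis and vertical below 0.025 rad), for 0.1 s.
At the end, for the whole second after the job is handed in: The grille lies on the seat ring (underside within 1.5 mm of 36 mm above the counter), level within 0.025 rad, its notch within 5 mm of the pin, at rest (all of step 2 and horizontal distance between grille_notch and tray_pin below 0.005 m and linear speed of grille below 0.01 m/s); the robot touches nothing.
It fails at once if the grille is lifted (more than 12 mm above where it lay) or tipped by more than 0.3 rad (z of grille in the frame of drip_tray above 0.057 m or angle between grille's own z axis and vertical above 0.3 rad).
It fails at once if a cup is moved more than 20 mm (distance of any of cup_a, cup_b from where it was at the start of the episode above 0.02 m).
It fails at once if the capsule box or the teaspoon is moved more than 20 mm (distance of any of capsule_box, teaspoon from where it was at the start of the episode above 0.02 m).
It also fails if it takes over 67 s, if anything falls off the work surface, if the arm or the gripper's body presses on something with over 40 N, if the wrist force passes 120 N, or if a joint passes its speed limit or range.

ROBOT

A 6-joint arm with a two-finger parallel gripper is mounted at the origin on the work surface. World frame = base frame: x ahead of the robot, y to its left, z up, the work surface at z = 0. Lengths are in m, angles in rad, forces in N, time in s.
With the tool pointing down it reaches from about 0.3 to 0.775 m from the base axis. Payload 14.6 kg.
Tool frame: the origin (TCP) lies at the very end of the fingers, on their centre line; the grasp point (between the pads) lies 19 mm behind it; x points along the fingers, z is the direction in which the jaws open and shut, and the axes are right-handed (so a half turn about x gives the same grasp; the last joint's range is limited). The gripper opens to 94 mm and grips with 3 to 60 N. Pads are 16 mm wide; open, the fingers measure 119 mm over their backs; the gripper's body (75 mm by 177 mm) begins 78 mm behind the grasp point.
Start: joints at [1.257, 0.3, 1.521, -0, 1.321, -0.067], TCP at [0.134, 0.533, 0.168] pointing down, gripper open.
Joint ranges: [-3.03, 3.03], [-0.79, 2.21], [0.23, 2.52], [-1.04, 4.18], [0, 3.07], [-2.55, 2.55]. Speed limits (rad/s): [2.22, 2.22, 2.57, 3.14, 3.14, 3.14].

INTERFACE

Orientations are given as [roll, pitch, yaw] about the fixed x, y, z axes, in that order (R = Rz(yaw) Ry(pitch) Rx(roll)).
In Python, from station import ctrl gives the robot as it stands. The module is installed in compiled form; this text tells all that it offers.
- The arm moves only by the tool servo_tool, never from a script. Its argument "motion" is one flat list of numbers, 4 for each row, row after row: the shift along the tool's x, y, z in mm, then the turn about the tool's x in degrees. In form: [dx, dy, dz, roll, dx, dy, dz, roll, ...]. A call has 1 to 20 rows; each row is the pose to reach, as a shift and turn from the pose commanded when the call began, along the tool's axes at that moment; what a row does not reach only later rows make up. A row lasts 1/8 s, in which the tool goes at most 62.5 mm and 10.7 degrees, less where a joint would pass 70% of its speed; a pose out of reach is approached as far as the arm can. A call with a gripper value outside its range is refused whole. "gripper" is the opening, from 0 (shut) to 1 (fully open), set as the call begins (left out, the last holds). The fingers move at their own pace and stop on an object; "force" is the grip in N (left out, the last holds). Time passes only in rows, so rows that repeat a pose let the fingers close. It gives the time, the measured TCP pose, the force and the opening at its end, in the units of the state.
- ctrl.get_obs(): the state, without advancing time (a new reading comes with each control period).
- ctrl.camera(name): name is "scene" or "top" or "wrist"; returns a dict with "color" (384x512x3 uint8, red, green, blue), "z_map" (384x512 float32, m along the optical axis (not along the pixel's ray), 0 where there is no reading), "fx", "fy", "cx", "cy" (pixels), "rvec" (rotation vector, rad) and "tvec" (3), from world to camera coordinates, as OpenCV has them. Camera axes: x right, y down, z forward; pixel columns grow to the right and rows downward; lengths in m; the calibration is good to about 2 mm. A picture is of the moment at which its call begins.
- ctrl.hand_in(): hands the job in, once; it reports no verdict.
The state is a dict: "time_s": time; "qpos": joint angles; "joint_vel": joint speeds; "tau": joint torques, N m; "ee_pos": TCP position; "eef_rot": TCP orientation; "force": force on the tool from outside, world axes, zero at the start; "moment": the same for the moment, N m; "grip_width": finger opening in m.
Only numpy, scipy, OpenCV 4.12 (cv2) and the standard library are available. Lean on these libraries where they do the work, as an engineer would, in place of code of your own. Each camera call takes 0.05 s, during which the arm holds its last target.

## Working session

There is one attempt and no reset: what is moved stays moved. The work goes in short steps, Python scripts to look and compute and a tool call to move; the robot and the scene stay as the last step left them, time stands still between calls to the robot, and variables do not carry over. Pictures are saved under pics/ and viewed, and the job is handed in when it is done.

Besides the shell and the picture viewer there is one more tool, called after "Call:" as name(argument=value, ...) on one line, values as JSON. servo_tool: Moves the arm, as the interface text tells. Its arguments: {"type":"object","properties":{"motion":{"type":"array","items":{"type":"number"}},"gripper":{"type":"number"},"force":{"type":"number"}},"required":["motion"]}

```bash
mkdir -p pics; cat > h.py <<'E'
import numpy as np, cv2
from station import ctrl
def ray(c,u,v):
    R=cv2.Rodrigues(np.array(c['rvec'],float))[0]; t=np.array(c['tvec'],float).ravel()
    o=-R.T@t; d=R.T@np.array([(u-c['cx'])/c['fx'],(v-c['cy'])/c['fy'],1.]); return o,d
def onz(c,u,v,z):
    o,d=ray(c,u,v); return o+d*(z-o[2])/d[2]
def proj(c,P):
    return cv2.projectPoints(np.array(P,float).reshape(-1,3),np.array(c['rvec'],float),np.array(c['tvec'],float),np.array([[c['fx'],0,c['cx']],[0,c['fy'],c['cy']],[0,0,1.]]),None)[0][:,0]
E
python3 - <<'E'
from h import *
o=ctrl.get_obs();print({k:np.round(v,3) for k,v in o.items()})
import pickle
for n in ('top','scene','wrist'):
    c=ctrl.camera(n);cv2.imwrite(f'pics/{n}0.png',c['color'][:,:,::-1]);pickle.dump(c,open(n+'0.pkl','wb'))
    print(n,c['fx'],c['cx'],ray(c,c['cx'],c['cy']))
E
```

```text
{'time_s': np.float64(0.0), 'qpos': array([ 1.257,  0.3  ,  1.522,  0.   ,  1.321, -0.067]), 'joint_vel': array([-0.001, -0.001, -0.001,  0.   ,  0.   , -0.001]), 'tau': array([-1.0000e-03, -5.3181e+01, -3.5273e+01,  7.1000e-02,  2.4000e-02,
       -0.0000e+00]), 'ee_pos': array([0.134, 0.533, 0.167]), 'eef_rot': array([ 3.062,  1.57 , -1.897]), 'force': array([ 0.255, -0.933,  1.076]), 'moment': array([ 0.016,  0.071, -0.075]), 'grip_width': np.float64(0.094)}
top 427.1312736883938 257.2100271151101 (array([ 0.56609452, -0.01503128,  1.2483407 ]), array([ 0.04270408, -0.01424622, -0.99898619]))
scene 389.0153291003031 256.0234402883965 (array([ 1.06971285, -0.22549395,  0.74370526]), array([-0.50813338,  0.23803208, -0.82773256]))
wrist 286.35797228708554 247.74276733195768 (array([0.06746348, 0.54960454, 0.38403577]), array([ 0.23143309, -0.05954176, -0.97102703]))
```

View pics/top0.png

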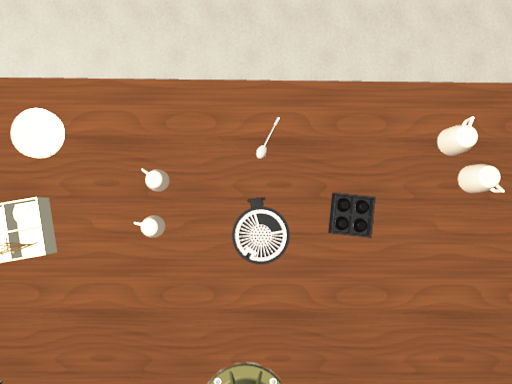

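View pics/scene0.png

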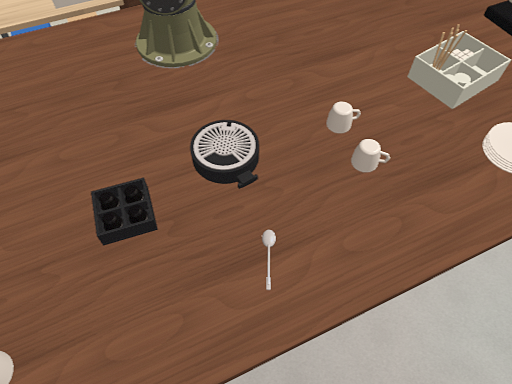

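View pics/wrist0.png

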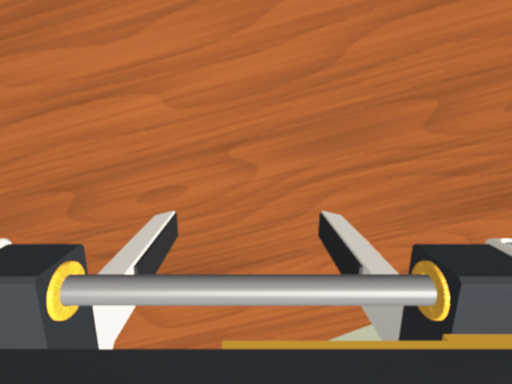

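The top view shows the tray centred near (261,236) with the tongue above at (257,203), the finger hole near (268,221) and the notch near (249,256). I'll measure these now.

```bash
python3 - <<'E'
from h import *
import pickle
c=pickle.load(open('top0.pkl','rb'));im=c['color']
crop=im[185:280,210:310];cv2.imwrite('pics/crop0.png',cv2.resize(crop,None,fx=6,fy=6,interpolation=cv2.INTER_CUBIC)[:,:,::-1])
hsv=cv2.cvtColor(im,cv2.COLOR_RGB2HSV);
# black tray
m=((im.max(2)<60)).astype(np.uint8); g=((hsv[:,:,1]<60)&(hsv[:,:,2]>90)).astype(np.uint8)
roi=np.zeros_like(m);roi[190:275,220:300]=1
tr=(m|g)*roi
n,l,s,ce=cv2.connectedComponentsWithStats(tr);print(s,ce)
cs,_=cv2.findContours(g*roi,0,cv2.CHAIN_APPROX_NONE);k=max(cs,key=cv2.contourArea)
(x,y),r=cv2.minEnclosingCircle(k);e=cv2.fitEllipse(cv2.convexHull(k));print('grille px',x,y,r,e)
C=onz(c,*e[0],.0488);print('grille centre',C,'dia',np.linalg.norm(onz(c,x+r,y,.0488)-onz(c,x-r,y,.0488)))
# polar map of grille top
import math
for R in (.066,.046):
  out=[]
  for a in range(0,360,6):
    P=C+[R*math.cos(math.radians(a)),R*math.sin(math.radians(a)),0]
    u,v=proj(c,P)[0]; out.append((a,int(cv2.getRectSubPix(cv2.cvtColor(im,cv2.COLOR_RGB2GRAY),(1,1),(float(u),float(v)))[0,0])))
  print(R,out)
out=[]
for a in range(-40,40,2):
    P=np.array([C[0]+.095*math.cos(math.radians(a)),C[1]+.095*math.sin(math.radians(a)),.030])
    u,v=proj(c,P)[0]; out.append((a,int(im[int(round(v)),int(round(u))].max())))
print(out)
E
```

```text
[[     0      0    512    384 194594]
 [   261    198      2      3      4]
 [   234    208     54     55   2010]] [[255.45425347 191.03915845]
 [261.5        198.75      ]
 [259.91691542 236.10099502]]
grille px 260.2121276855469 235.0 26.64335060119629 ((260.3110656738281, 234.93502807617188), (52.59504318237305, 53.02711486816406), 174.6470489501953)
grille centre [ 0.49413922 -0.04166212  0.0488    ] dia 0.14919051460679258
0.066 [(0, 254), (6, 254), (12, 254), (18, 252), (24, 252), (30, 252), (36, 252), (42, 253), (48, 253), (54, 253), (60, 252), (66, 253), (72, 254), (78, 252), (84, 254), (90, 254), (96, 253), (102, 253), (108, 254), (114, 252), (120, 254), (126, 254), (132, 253), (138, 253), (144, 169), (150, 70), (156, 251), (162, 251), (168, 252), (174, 254), (180, 251), (186, 252), (192, 252), (198, 251), (204, 253), (210, 253), (216, 252), (222, 252), (228, 253), (234, 254), (240, 252), (246, 254), (252, 253), (258, 254), (264, 253), (270, 252), (276, 253), (282, 253), (288, 253), (294, 254), (300, 255), (306, 254), (312, 254), (318, 253), (324, 255), (330, 254), (336, 254
[... 471 characters left out ...]
, 138), (228, 187), (234, 170), (240, 154), (246, 209), (252, 102), (258, 213), (264, 105), (270, 218), (276, 191), (282, 249), (288, 54), (294, 67), (300, 68), (306, 67), (312, 68), (318, 68), (324, 69), (330, 68), (336, 68), (342, 69), (348, 69), (354, 69)]
[(-40, 154), (-38, 156), (-36, 156), (-34, 150), (-32, 146), (-30, 145), (-28, 152), (-26, 152), (-24, 151), (-22, 151), (-20, 142), (-18, 142), (-16, 139), (-14, 139), (-12, 139), (-10, 139), (-8, 144), (-6, 148), (-4, 137), (-2, 79), (0, 66), (2, 67), (4, 68), (6, 69), (8, 69), (10, 71), (12, 72), (14, 72), (16, 69), (18, 98), (20, 138), (22, 147), (24, 147), (26, 147), (28, 155), (30, 156), (32, 155), (34, 150), (36, 149), (38, 150)]
```

View pics/crop0.png

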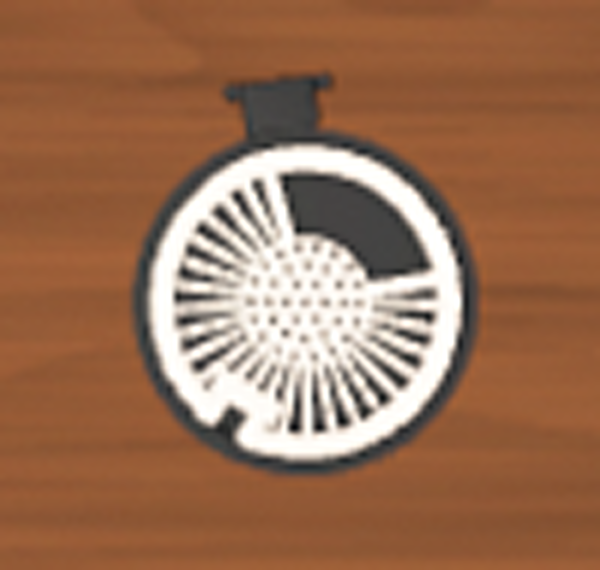

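```bash
cat >> h.py <<'E'
import math
def samp(c,P):
    g=cv2.cvtColor(c['color'],cv2.COLOR_RGB2GRAY).astype(np.float32); p=proj(c,P).astype(np.float32)
    return cv2.remap(g,p[:,0].reshape(1,-1),p[:,1].reshape(1,-1),cv2.INTER_LINEAR)[0]
def circ(C,R,a,z): a=np.radians(a); return np.stack([C[0]+R*np.cos(a),C[1]+R*np.sin(a),0*a+z],1)
def notch(c,C,z,R=.066,skip=None):
    a=np.arange(0,360,.5); s=np.mean([samp(c,circ(C,r,a,z)) for r in (R-.003,R,R+.002)],0)
    w=np.clip(200-s,0,None)
    i=np.argmax(np.convolve(np.r_[w,w],np.ones(21),'same')[:720]); d=(a-a[i]+180)%360-180
    w=w*(abs(d)<9); return a[i]+(w*d).sum()/w.sum(), w.max()
def grille(c,z):
    im=c['color'];hsv=cv2.cvtColor(im,cv2.COLOR_RGB2HSV); g=((hsv[:,:,1]<60)&(hsv[:,:,2]>120)).astype(np.uint8)
    u,v=proj(c,[.494,-.042,z])[0]; roi=np.zeros_like(g);cv2.circle(roi,(int(u),int(v)),50,1,-1)
    cs,_=cv2.findContours(g*roi,0,cv2.CHAIN_APPROX_NONE);k=max(cs,key=cv2.contourArea)
    h=cv2.convexHull(k)[:,0].astype(float); P=np.array([onz(c,*p,z)[:2] for p in h])
    A=np.c_[2*P,np.ones(len(P))];x=np.linalg.lstsq(A,(P**2).sum(1),rcond=None)[0]
    return np.r_[x[:2],z],math.sqrt(x[2]+x[0]**2+x[1]**2)
E
python3 - <<'E'
from h import *
import pickle
from scipy.spatial.transform import Rotation as Rn
for n in('top','scene'):
    c=pickle.load(open(n+'0.pkl','rb'))
    C,r=grille(c,.0488);print(n,'centre',C,'r',r,'notch',notch(c,C,.0488))
    for R in (.09,.095,.1):
        a=np.arange(-30,45,.5);s=samp(c,circ(C,R,a,.03));d=a[s<105 if n=='top' else s<60];print(R,d.min() if len(d) else 0,d.max() if len(d) else 0,np.mean(d))
    P=onz(c,*proj(c,C)[0],.0488)
    u,v=proj(c,C)[0];print('depth pt', [c['z_map'][int(v),int(u)]], (cv2.Rodrigues(c['rvec'])[0]@C+np.ravel(c['tvec']))[2])
o=ctrl.get_obs();M=Rn.from_euler('xyz',o['eef_rot']).as_matrix();print(np.round(M,3))
E
```

```text
top centre [ 0.49436624 -0.04176361  0.0488    ] r 0.0733069824689217 notch (np.float64(148.41088865635152), np.float32(143.02571))
0.09 -30.0 44.5 7.2889908256880735
0.095 -30.0 44.5 4.605263157894737
0.1 -30.0 42.5 3.3909774436090228
depth pt [np.float32(1.1971564)] 1.1956423327880266
scene centre [ 0.49564929 -0.0390462   0.0488    ] r 0.07260649572759371 notch (np.float64(148.19116864337698), np.float32(180.778))
0.09 -30.0 27.5 -1.25
0.095 -30.0 16.5 -6.75
0.1 -5.5 17.0 5.75
depth pt [np.float32(0.91178995)] 0.9112771135422985
[[-0.    -0.97   0.244]
 [-0.001  0.244  0.97 ]
 [-1.     0.    -0.001]]
```

```bash
python3 - <<'E'
from h import *
import pickle
for n in('top','scene'):
    c=dict(pickle.load(open(n+'0.pkl','rb')));C=grille(c,.0488)[0]
    c['color']=np.repeat(c['color'][:,:,:1],3,2)
    for R in (.086,.09,.094,.098,.101):
        a=np.arange(-25,40,.5);s=samp(c,circ(C,R,a,.03));d=a[(s<105) &(abs(a-7)<20)];print(n,R,d.min(),d.max(),np.mean(d), 2*R*math.sin(math.radians((d.max()-d.min())/2)))
E
```

```text
top 0.086 -4.0 19.0 7.5 0.03429128471975791
top 0.09 -4.0 18.5 7.25 0.03511625796290308
top 0.094 -3.5 18.5 7.5 0.03587209113079042
top 0.098 -3.5 19.0 7.75 0.038237703115161135
top 0.101 -6.5 21.0 7.25 0.048012550249886966
scene 0.086 -12.5 26.5 7.0 0.05741477978820859
scene 0.09 -12.5 26.5 7.0 0.06008523466207876
scene 0.094 -12.5 18.5 3.0 0.050240814702712286
scene 0.098 -12.5 17.5 2.5 0.050728532840094064
scene 0.101 -6.0 20.5 7.25 0.04629847896632766
```

Call:
servo_tool(motion=[0,-11,-10,0,0,-32,-29,1,0,-64,-58,3,0,-101,-92,4,0,-139,-126,6,0,-176,-160,7,0,-213,-194,9,0,-251,-228,10,0,-288,-262,11,0,-325,-296,13,0,-362,-330,14,0,-400,-364,16,0,-437,-398,17,0,-469,-427,19,0,-496,-451,20,0,-517,-470,21,0,-533,-485,21,0,-533,-485,21], gripper=0, force=20)

```text
time_s: 2.4
ee_pos: [0.5324, -0.0684, 0.1675]
eef_rot: [2.124, 1.57, 3.08]
force: [-0.6, 0.4, -0.0]
grip_width: 0.0006
```

```bash
cat >> h.py <<'E'
from scipy.spatial.transform import Rotation as Rn
def st(C):
    o=ctrl.get_obs();M=Rn.from_euler('xyz',o['eef_rot']).as_matrix();p=o['ee_pos']
    print('t',o['time_s'],'p',np.round(p,4),'tip ang',math.degrees(math.atan2(p[1]-C[1],p[0]-C[0])),'r',math.hypot(p[0]-C[0],p[1]-C[1]),'jaw',math.degrees(math.atan2(M[1,2],M[0,2])),'j6',o['qpos'][5],'F',np.round(o['force'],2))
    return o,M
C0=np.array([.495,-.0405])
E
python3 - <<'E'
from h import *
st(C0)
for n in('wrist','scene'):
    c=ctrl.camera(n);cv2.imwrite(f'pics/{n}1.png',c['color'][:,:,::-1])
cv2.imwrite('pics/scene1c.png',cv2.resize(c['color'][60:200,140:300,::-1],None,fx=4,fy=4,interpolation=2))
E
```

```text
t 2.4 p [ 0.5324 -0.0684  0.1675] tip ang -36.80770536982183 r 0.04665004278801062 jaw 54.75730055316299 j6 -1.151744712721031 F [-0.57  0.37 -0.04]
```

View pics/wrist1.png

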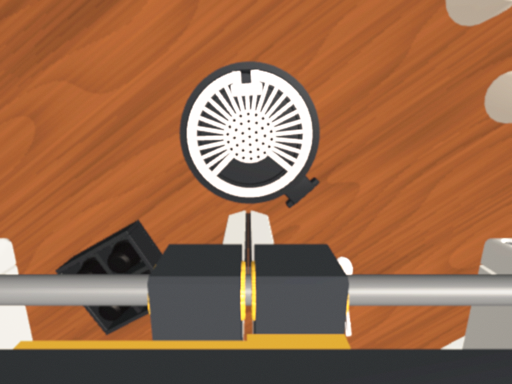

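View pics/scene1c.png

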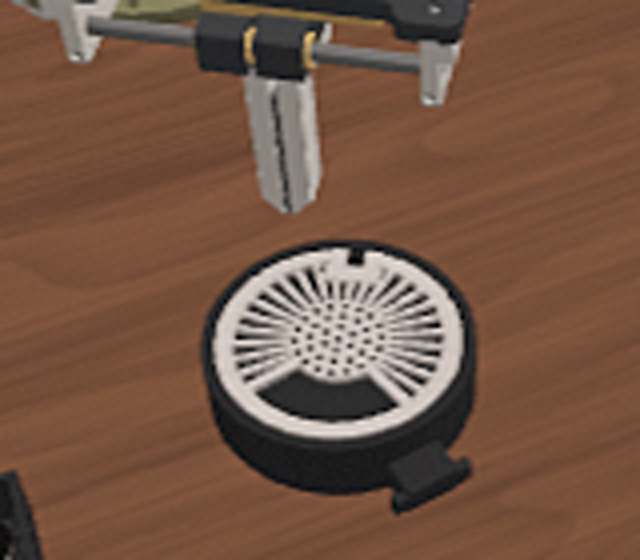

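The wrist view shows the grille at about (249,133), the tip at (248,212) and the tongue at (302,190). The finger is tapered. I'll use this view to cross-check the centre before going in.

```bash
python3 - <<'E'
from h import *
c=ctrl.camera('wrist')
im=c['color'];hsv=cv2.cvtColor(im,cv2.COLOR_RGB2HSV);g=((hsv[:,:,1]<60)&(hsv[:,:,2]>120)).astype(np.uint8);g[205:]=0;g[:,:175]=0;g[:,325:]=0
cs,_=cv2.findContours(g,0,cv2.CHAIN_APPROX_NONE);k=max(cs,key=cv2.contourArea)
h=cv2.convexHull(k)[:,0].astype(float);P=np.array([onz(c,*p,.0488)[:2] for p in h])
A=np.c_[2*P,np.ones(len(P))];x=np.linalg.lstsq(A,(P**2).sum(1),rcond=None)[0]
C=np.r_[x[:2],.0488];print(C,math.sqrt(x[2]+x[0]**2+x[1]**2),notch(c,C,.0488))
c2=dict(c);c2['color']=np.repeat(im[:,:,:1],3,2)
for R in(.09,.094,.1):
    a=np.arange(-20,40,.5);s=samp(c2,circ(C,R,a,.03));d=a[s<90];print(R,d.min(),d.max(),d.mean())
E
```

```text
[ 0.49438703 -0.04024358  0.0488    ] 0.07297442881000613 (np.float64(148.33906434627852), np.float32(131.67056))
0.09 -3.0 18.5 7.75
0.094 -3.0 18.5 7.75
0.1 -6.0 22.0 8.0
```

Call:
servo_tool(motion=[5,0,0,0,15,0,0,0,30,0,0,0,45,0,0,0,60,0,0,0,75,0,0,0,88,0,0,0,98,0,0,0,106,0,0,0,113,0,0,0,119,0,0,0,124,0,0,0,128,0,0,0,128,0,0,0])

```text
time_s: 4.3
ee_pos: [0.5326, -0.0672, 0.0396]
eef_rot: [1.964, 1.57, 2.922]
force: [-0.3, -0.1, 0.1]
grip_width: 0.0007
```

```bash
cat >> h.py <<'E'
C0=np.array([.4948,-.0403])
def arc(a0,angs,r=.046):
    o,M=st(C0)
    for a in angs:
        t=np.radians(a);P=np.array([C0[0]+r*np.cos(t),C0[1]+r*np.sin(t),o['ee_pos'][2]])
        d=M.T@(P-o['ee_pos'])*1000;print(f"{d[0]:.1f}, {d[1]:.1f}, {d[2]:.1f}, {a0-a:.0f},",end=' ')
E
python3 - <<'E'
from h import *
arc(-35.5,[-37-7*i for i in range(19)]+[-163])
E
```

```text
t 4.3 p [ 0.5326 -0.0672  0.0396] tip ang -35.38253651658716 r 0.046403290556743686 jaw 54.86035684284449 j6 -1.1511781405108503 F [-0.3  -0.12  0.05]
0.0, 0.4, -1.3, 2, 0.0, 1.0, -6.9, 8, 0.0, 2.2, -12.4, 16, 0.0, 4.0, -17.7, 22, 0.0, 6.5, -22.7, 30, 0.0, 9.6, -27.4, 36, 0.0, 13.2, -31.7, 44, 0.0, 17.4, -35.5, 50, 0.0, 21.9, -38.8, 58, 0.0, 26.9, -41.4, 64, 0.0, 32.1, -43.5, 72, 0.0, 37.5, -44.9, 78, 0.0, 43.1, -45.7, 86, 0.0, 48.7, -45.7, 92, 0.0, 54.3, -45.1, 100, 0.0, 59.7, -43.8, 106, 0.0, 65.0, -41.9, 114, 0.0, 70.0, -39.3, 120, 0.0, 74.6, -36.1, 128, 0.0, 74.6, -36.1, 128,
```

Call:
servo_tool(motion=[0,0.4,-1.3,2,0,1,-6.9,9,0,2.2,-12.4,16,0,4,-17.7,23,0,6.5,-22.7,30,0,9.6,-27.4,37,0,13.2,-31.7,44,0,17.4,-35.5,51,0,22,-38.8,58,0,27,-41.4,65,0,32,-43.5,72,0,37.5,-45,79,0,43,-45.7,86,0,48.7,-45.7,93,0,54.3,-45,100,0,59.7,-43.8,107,0,65,-42,114,0,70,-39.3,121,0,74.6,-36,127,0,74.6,-36,127])

```text
time_s: 6.8
ee_pos: [0.4511, -0.0536, 0.0401]
eef_rot: [1.056, 1.57, -0.203]
force: [-0.1, -0.8, 0.6]
grip_width: 0.0006
```

```bash
python3 - <<'E'
from h import *
st(C0)
for n in('wrist','scene','top'):
    c=ctrl.camera(n);cv2.imwrite(f'pics/{n}2.png',c['color'][:,:,::-1])
    Cg=np.r_[C0,.0488];print(n,notch(c,Cg,.0488))
    if n=='scene':cv2.imwrite('pics/scene2c.png',cv2.resize(c['color'][60:200,140:300,::-1],None,fx=4,fy=4,interpolation=2))
E
```

```text
t 6.8 p [ 0.4511 -0.0536  0.0401] tip ang -163.08876342201413 r 0.04570683114084788 jaw -72.14469849355636 j6 1.0602395181581636 F [-0.07 -0.83  0.59]
wrist (np.float64(148.33500863649562), np.float32(167.11296))
scene (np.float64(146.86696494696605), np.float32(180.39616))
top (np.float64(230.36410969273945), np.float32(129.48111))
```

View pics/scene2c.png

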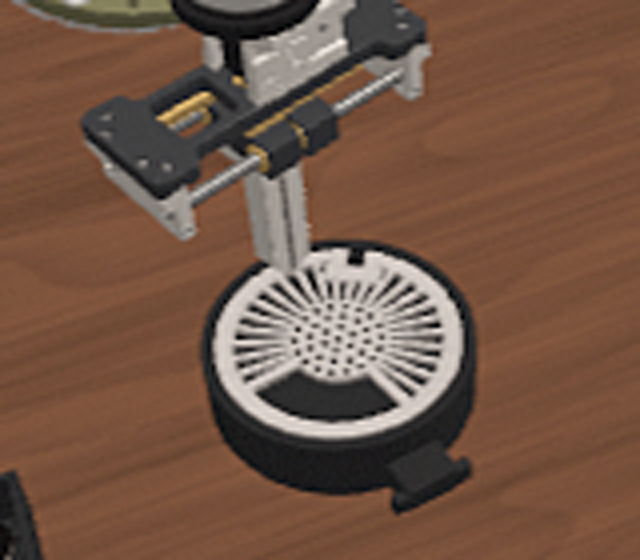

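View pics/wrist2.png

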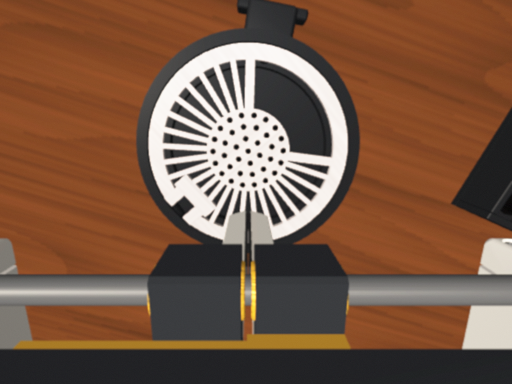

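The notch hasn't moved, so the push didn't work. The fingertip looks to be near or above the bars, so I'll check where it really is.

```bash
python3 - <<'E'
from h import *
o,M=st(C0)
c=ctrl.camera('scene');p=o['ee_pos'];print(proj(c,[p, p+[0,0,.01],p+[0,0,.05]]), 'crop', (proj(c,[p])-[140,60])*4)
im=c['color'].copy();crop=cv2.resize(im[100:160,180:270],None,fx=8,fy=8,interpolation=2)
for z in(.0,.01,.02):
    q=(proj(c,p+[0,0,z])[0]-[180,100])*8;cv2.circle(crop,(int(q[0]),int(q[1])),4,(255,0,0),-1)
cv2.imwrite('pics/tip2.png',crop[:,:,::-1])
# heights from depth, in top and scene
for n in('scene','top'):
    c=ctrl.camera(n);R=cv2.Rodrigues(c['rvec'])[0]
    for nm,P in(('hub',[.4948,-.0403,.0488]),('ring',[.4948+.067*math.cos(1.5),-.0403+.067*math.sin(1.5),.0488]),('rng-',[.4948+.067*math.cos(-1),-.0403+.067*math.sin(-1),.0488]),('rim',[.4948,-.0403+.077,.0485])):
        u,v=proj(c,P)[0];z=c['z_map'][int(round(v)),int(round(u))];oo,d=ray(c,u,v);print(n,nm,(oo+d*z)[2])
    if n=='scene':
        for v in range(118,136): 
            print(v,[round(float((ray(c,u,v)[0]+ray(c,u,v)[1]*c['z_map'][v,u])[2])*1000) for u in range(204,224)])
E
```

```text
t 6.95 p [ 0.4511 -0.0539  0.04  ] tip ang -162.73315164439472 r 0.04572116645176145 jaw -72.04903126489558 j6 1.0580355794122631 F [ 0.73 -0.49  0.84]
[[211.649457   136.08232937]
 [211.25479238 133.25674918]
 [209.60323815 121.43253536]] crop [[286.597828   304.32931748]]
scene hub 0.048578595075435826
scene ring 0.05166265303784412
scene rng- 0.04931779537769254
scene rim 0.048506636568962924
118 [106, 108, 112, 117, 116, 114, 114, 109, 108, 109, 107, 104, 103, 0, 0, 2, -1, 1, 0, -1]
119 [105, 107, 109, 113, 114, 111, 110, 108, 102, 104, 103, 101, 98, 3, -1, 1, 1, 2, 2, 0]
120 [99, 104, 105, 109, 112, 109, 106, 106, 105, 99, 99, 101, 96, 94, 49, 51, 49, 49, 49, 50]
121 [96, 97, 99, 103, 106, 107, 103, 103, 101, 97, 98, 95, 94, 91, 51, 49, 50, 49, 49, 47]
122 [91, 93, 98, 102, 744, 104, 102, 101, 96, 93, 93, 92, 88, 90, 50, 49, 51, 49, 50, 49]
123 [0, 91, 95, 97, 100, 102, 99, 95, 94, 91, 92, 90, 88, 49, 49, 49, 50, 48, 50, 50]
124 [1, -1, 90, 93, 97, 99, 94, 94, 91, 88, 86, 85, 82, 49, 49, 51, 50, 51, 51, 52]
125 [-1, 50, 48, 89, 93, 94, 93, 89, 91, 84, 85, 84, 49, 50, 50, 48, 49,
[... 272 characters left out ...]
 [50, 49, 48, 49, 50, 51, 49, 50, 37, 38, 37, 47, 51, 36, 38, 37, 50, 50, 50, 49]
130 [48, 49, 49, 49, 48, 50, 48, 52, 48, 35, 40, 47, 49, 48, 36, 35, 49, 48, 47, 48]
131 [49, 49, 49, 48, 46, 37, 37, 48, 50, 49, 35, 36, 48, 51, 35, 33, 49, 50, 32, 27]
132 [50, 47, 50, 50, 49, 744, 35, 37, 50, 50, 50, 32, 33, 47, 49, 30, 45, 48, 11, 11]
133 [47, 46, 38, 47, 50, 48, 36, 38, 33, 47, 51, 29, 17, 48, 49, 13, 12, 49, 11, 7]
134 [48, 37, 36, 35, 47, 49, 47, 48, 32, 28, 49, 49, 10, 7, 48, 49, 8, 47, 49, 6]
135 [48, 49, 48, 40, 36, 34, 48, 49, 47, 9, 9, 49, 50, 7, 49, 50, 7, 49, 48, 48]
top hub 0.053152813687423306
top ring 0.05037229679308619
top rng- 0.05237145993189207
top rim 0.046550721481440016
```

View pics/tip2.png

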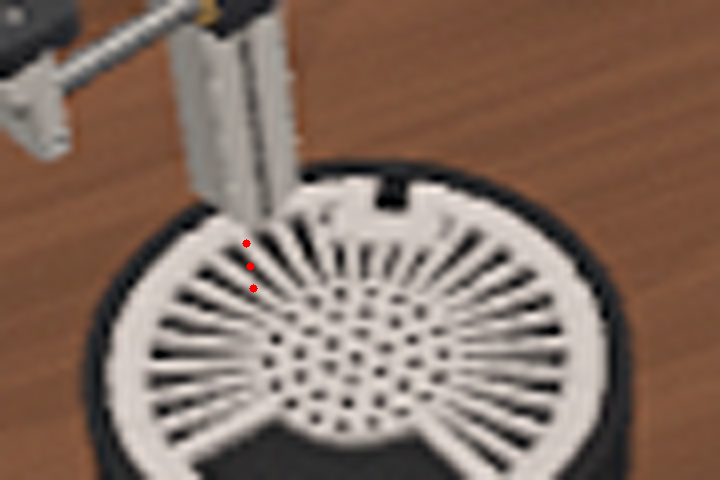

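```bash
python3 - <<'E'
from h import *
o,M=st(C0);p=o['ee_pos']
c=ctrl.camera('wrist');print(ray(c,c['cx'],c['cy'])[0]-p)
for k in(0,.02,.03,.04,.05,.1):print(k,proj(c,p-k*M[:,0])[0])
for v in range(205,245,3):
    row=[]
    for u in(232,240,246,252,258,264):
        a,d=ray(c,u,v);P=a+d*c['z_map'][v,u];row.append(tuple(np.round((M.T@(P-p))*1000).astype(int).tolist()))
    print(v,row)
c=ctrl.camera('scene')
for v in range(116,129,2):
    row=[]
    for u in range(204,218,3):
        a,d=ray(c,u,v);P=a+d*c['z_map'][v,u];row.append(tuple(np.round((M.T@(P-p))*1000).astype(int).tolist()))
    print(v,row)
E
```

```text
t 7.1 p [ 0.451  -0.0538  0.0399] tip ang -162.806348470226 r 0.04579842291350631 jaw -72.10398556446272 j6 1.0590088613352813 F [-0.21  0.59  0.08]
[0.06562163 0.02065828 0.2166857 ]
0 [247.02595365 206.81103938]
0.02 [246.96653106 215.18571907]
0.03 [246.93244184 219.99005885]
0.04 [246.89483097 225.29071885]
0.05 [246.85312303 231.16879783]
0.1 [246.55092662 273.75863068]
205 [(-8, 4, -11), (-9, 4, -5), (35, -9, -1), (-9, 4, 4), (34, -9, 10), (-8, 4, 13)]
208 [(-9, 2, -11), (-9, 2, -5), (34, -12, -1), (-8, 2, 4), (34, -12, 10), (-7, 1, 13)]
211 [(34, -15, -14), (-9, 0, -5), (35, -15, -1), (-40, 10, 3), (34, -15, 10), (-8, -1, 13)]
214 [(-45, 10, -9), (-45, 10, -4), (-40, 8, -1), (-46, 10, 3), (-44, 9, 7), (-46, 10, 11)]
217 [(-51, 10, -9), (-51, 10, -4), (-46, 8, -1), (-50, 9, 3), (-51, 10, 7), (-50, 9, 11)]
220 [(-56, 10, -9), (-55, 9, -4), (-52, 8, -1), (-56, 10, 3), (-56, 10, 7), (-56, 10, 10)]
223 [(-60, 9, -9), (-60, 9, -4), (-57, 8, 0), (-61, 10, 3), (-61, 10, 6), (-60, 9, 10)]
226 [(-65, 9, -8), (-66, 10, -4), (-62, 8, 0), (-66, 10, 3), (-65, 9, 6), (-66, 10, 10)]
229 [(-70
[... 379 characters left out ...]
83, 8, 0), (-85, 9, 3), (-86, 10, 6), (-86, 10, 9)]
244 [(-141, 34, -4), (-141, 34, -2), (-86, 8, 0), (-88, 9, 3), (-141, 33, 3), (-140, 33, 5)]
116 [(-74, -2, 11), (-82, 9, 11), (-78, 11, 4), (-75, 13, -3), (-71, 14, -10)]
118 [(-67, -3, 12), (-74, 8, 11), (-73, 11, 5), (-69, 12, -2), (-62, 11, -11)]
120 [(-60, -4, 12), (-68, 8, 11), (-67, 11, 6), (-59, 9, -4), (-57, 12, -10)]
122 [(-50, -8, 10), (-60, 6, 11), (-61, 11, 7), (-52, 9, -3), (-53, 13, -8)]
124 [(41, -77, -33), (-52, 4, 11), (-54, 10, 7), (-49, 11, -1), (-44, 11, -9)]
126 [(-10, -30, -2), (-10, -25, -7), (-49, 11, 8), (-42, 10, -1), (-8, -12, -24)]
128 [(-10, -25, 2), (-12, -19, -2), (-9, -16, -9), (-6, -13, -16), (3, -16, -26)]
```

Both cameras put the real end of the shut fingers about 40 mm above the reported TCP: depth points on the finger stop at tool x ≈ −40 mm, and I passed over the grille without touching it. So for a tip height of 40 mm, the TCP has to be commanded to about z = 0. I'll go back over the hole with that correction.

```bash
python3 - <<'E'
from h import *
arc(-35.5-127,[-35],r=.045)
E
```

```text
t 7.2 p [ 0.451  -0.0538  0.0399] tip ang -162.84277064004726 r 0.04579272443993188 jaw -72.12435050261458 j6 1.0594423709114422 F [-0.31 -0.57  0.32]
0.0, 72.9, 36.5, -128,
```

Call:
servo_tool(motion=[0,3,1.5,-5,0,9,4.5,-15,0,15,7.5,-25,0,21,10.5,-35,0,27,13.5,-45,0,33,16.5,-55,0,39,19.5,-65,0,45,22.5,-75,0,51,25.5,-85,0,57,28.5,-95,0,63,31.5,-105,0,69,34.5,-115,0,72.9,36.5,-123,0,72.9,36.5,-127,0,72.9,36.5,-127])

```text
time_s: 9.07
ee_pos: [0.5315, -0.0661, 0.0397]
eef_rot: [2.001, 1.571, 2.958]
force: [0.1, 0.3, -0.3]
grip_width: 0.001
```

Call:
servo_tool(motion=[3,0,0,0,8,0,0,0,13,0,0,0,18,0,0,0,23,0,0,0,26,0,0,0,29,0,0,0,31,0,0,0,33,0,0,0,33,0,0,0])

```text
time_s: 10.32
ee_pos: [0.5315, -0.0661, 0.0068]
eef_rot: [2.35, 1.571, -2.976]
force: [-0.5, 0.1, 0.0]
grip_width: 0.0006
```

```bash
python3 - <<'E'
from h import *
st(C0)
c=ctrl.camera('scene');cv2.imwrite('pics/scene3c.png',cv2.resize(c['color'][100:190,180:270,::-1],None,fx=6,fy=6,interpolation=2))
E
```

```text
t 10.325 p [ 0.5315 -0.0661  0.0068] tip ang -35.059686336019794 r 0.04487832263002194 jaw 54.85971735361885 j6 -1.1494846507344398 F [-0.5   0.08  0.04]
```

View pics/scene3c.png

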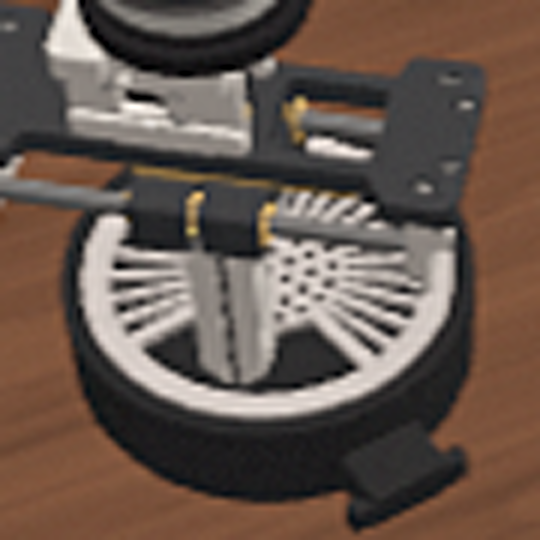

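```bash
python3 - <<'E'
from h import *
o,M=st(C0);p=o['ee_pos'];c=ctrl.camera('scene')
def pt(u,v): a,d=ray(c,u,v);return a+d*c['z_map'][v,u]
for v in range(136,150): print(v,[int(round(pt(u,v)[2]*1000)) for u in range(246,260)])
for v in range(154,168): print(v,[int(round(pt(u,v)[2]*1000)) for u in range(210,228)])
E
```

```text
t 10.375 p [ 0.5316 -0.0661  0.0069] tip ang -35.035687686983664 r 0.04493606383528373 jaw 54.85904718114582 j6 -1.1495349230470033 F [ 1.17 -0.06  0.91]
136 [179, 179, 180, 181, 179, 180, 182, 180, 181, 178, 178, 51, 2, 2]
137 [172, 175, 178, 176, 179, 179, 180, 180, 178, 177, 49, 49, 2, 0]
138 [161, 158, 175, 172, 175, 175, 176, 175, 175, 171, 51, 48, 50, 2]
139 [159, 163, 170, 169, 172, 172, 173, 174, 173, 168, 50, 49, 48, 1]
140 [158, 159, 169, 169, 167, 170, 169, 171, 170, 43, 48, 50, 51, 1]
141 [158, 157, 166, 165, 166, 166, 161, 166, 168, 51, 49, 50, 46, 2]
142 [51, 48, 162, 161, 163, 162, 158, 148, 49, 48, 48, 52, 50, 47]
143 [48, 49, 158, 159, 160, 160, 155, 142, 49, 49, 49, 46, 49, 49]
144 [46, 5, 155, 156, 158, 158, 154, 52, 48, 49, 47, 50, 49, 49]
145 [52, 50, 153, 154, 154, 156, 152, 50, 50, 48, 50, 50, 50, 50]
146 [50, 49, 148, 148, 152, 149, 148, 49, 50, 49, 50, 50, 49, 49]
147 [46, 46, 147, 147, 147, 147, 143, 48, 48, 48, 50, 49, 49, 49]
148 [7, 8, 7, 6, 8, 144, 50, 49, 47, 46, 50, 52, 49, 46]
149 [47, 51, 49, 50, 8, 49, 48, 50, 49, 45, 50, 50, 48, 42]
154 [47, 7, 7, 
[... 284 characters left out ...]
6, 10, 8, 62, 63, 65, 66, 63, 63, 66, 67, 67, 67, 66, 58, 8, 5]
159 [6, 8, 8, 8, 60, 59, 62, 60, 62, 62, 62, 65, 65, 62, 63, 55, 6, 7]
160 [4, 3, 744, 8, 57, 58, 59, 56, 58, 56, 59, 59, 61, 61, 61, 4, 6, 5]
161 [6, 8, 5, 8, 6, 52, 53, 55, 52, 744, 57, 55, 56, 56, 59, 7, 5, 5]
162 [744, 8, 9, 8, 4, 8, 51, 50, 50, 49, 50, 53, 54, 53, 7, 8, 7, 7]
163 [48, 49, 9, 7, 6, 8, 6, 6, 47, 45, 49, 47, 49, 6, 7, 7, 8, 7]
164 [52, 50, 51, 50, 50, 7, 6, 7, 9, 8, 6, 8, 5, 9, 5, 5, 8, 7]
165 [48, 50, 49, 50, 50, 50, 50, 47, 49, 49, 50, 7, 8, 7, 6, 8, 6, 48]
166 [48, 50, 52, 48, 50, 53, 50, 51, 49, 51, 52, 52, 50, 50, 49, 51, 48, 50]
167 [49, 47, 49, 48, 50, 48, 50, 49, 46, 49, 48, 49, 50, 49, 51, 52, 47, 49]
```

The fingertip end reads 45 mm high with the TCP at 6.9 mm, so the offset is about 38.5 mm. I'll go 6.5 mm lower and then push round the arc.

Call:
servo_tool(motion=[2,0,0,0,4,0,0,0,6,0,0,0,6.5,0,0,0])

```text
time_s: 10.92
ee_pos: [0.5315, -0.0661, 0.0001]
eef_rot: [1.973, 1.57, 2.931]
force: [-0.4, -0.1, 0.4]
grip_width: 0.0006
```

```bash
python3 - <<'E'
from h import *
arc(-35,[-37,-42,-48]+[-55-7*i for i in range(16)]+[-160])
E
```

```text
t 10.925 p [ 5.315e-01 -6.610e-02  1.000e-04] tip ang -35.07874559687265 r 0.0448139882980047 jaw 54.857707906106185 j6 -1.1494999463680988 F [-0.38 -0.07  0.44]
-0.0, -1.2, -1.5, 2, 0.0, -0.9, -5.5, 7, 0.0, -0.0, -10.3, 13, 0.0, 1.5, -15.7, 20, 0.0, 3.8, -20.8, 27, 0.0, 6.6, -25.7, 34, 0.0, 10.0, -30.1, 41, 0.0, 13.9, -34.2, 48, 0.0, 18.3, -37.7, 55, 0.0, 23.1, -40.6, 62, 0.0, 28.2, -43.0, 69, 0.0, 33.6, -44.7, 76, 0.0, 39.1, -45.7, 83, 0.0, 44.7, -46.0, 90, 0.0, 50.3, -45.7, 97, 0.0, 55.8, -44.7, 104, 0.0, 61.2, -43.0, 111, 0.0, 66.3, -40.7, 118, 0.0, 71.1, -37.8, 125, 0.0, 71.1, -37.8, 125,
```

Call:
servo_tool(motion=[0,-1.2,-1.5,2,0,-0.9,-5.5,7,0,0,-10.3,13,0,1.5,-15.7,20,0,3.8,-20.8,27,0,6.6,-25.7,34,0,10,-30,41,0,14,-34,48,0,18.3,-37.7,55,0,18.3,-37.7,55])

```text
time_s: 12.18
ee_pos: [0.4949, -0.0866, 0.0005]
eef_rot: [-0.362, 1.571, -0.365]
force: [-0.2, -0.1, 0.5]
grip_width: 0.0005
```

```bash
python3 - <<'E'
from h import *
arc(-35-55,[-96-7*i for i in range(10)]+[-159])
c=ctrl.camera('scene');print(notch(c,np.r_[C0,.0488],.0488));cv2.imwrite('pics/scene4c.png',cv2.resize(c['color'][90:190,170:280,::-1],None,fx=6,fy=6,interpolation=2))
E
```

```text
t 12.175 p [ 0.4949 -0.0866  0.0005] tip ang -89.86404869123552 r 0.04625478890049526 jaw -0.17141203304804004 j6 -0.24301256617550582 F [-0.2  -0.08  0.54]
-0.0, 0.5, -4.9, 6, -0.0, 1.4, -10.5, 13, -0.0, 3.0, -15.9, 20, -0.0, 5.2, -21.0, 27, -0.0, 8.0, -25.9, 34, -0.0, 11.4, -30.3, 41, -0.0, 15.4, -34.3, 48, -0.0, 19.8, -37.9, 55, -0.0, 24.5, -40.8, 62, -0.0, 29.6, -43.1, 69, -0.0, 29.6, -43.1, 69, (np.float64(189.74225946220707), np.float32(162.875))
```

View pics/scene4c.png

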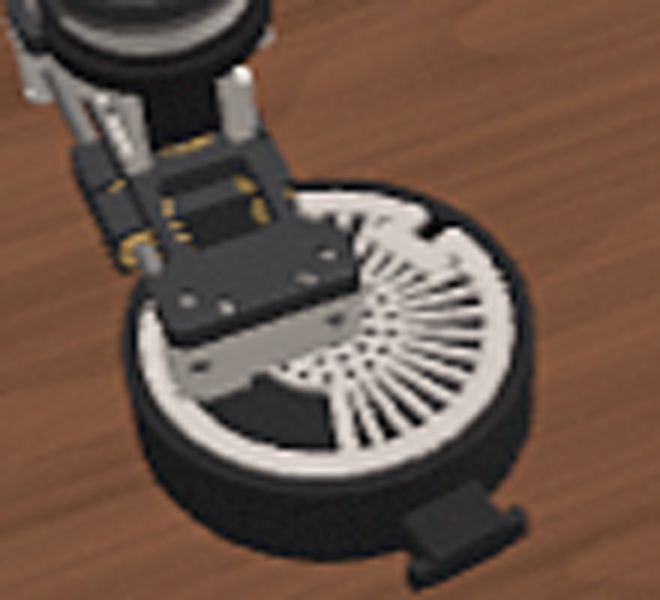

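It's turning: the notch is now at crop (433,230). I'll carry on.

Call:
servo_tool(motion=[0,0.5,-4.9,6,0,1.4,-10.5,13,0,3,-15.9,20,0,5.2,-21,27,0,8,-25.9,34,0,11.4,-30.3,41,0,15.4,-34.3,48,0,19.8,-37.9,55,0,24.5,-40.8,62,0,29.6,-43,69,0,29.6,-43,69])

```text
time_s: 13.6
ee_pos: [0.4521, -0.0565, 0.0004]
eef_rot: [3.081, 1.571, 1.877]
force: [-0.3, -0.5, -0.5]
grip_width: 0.0005
```

```bash
python3 - <<'E'
from h import *
c=ctrl.camera('scene');cv2.imwrite('pics/scene5c.png',cv2.resize(c['color'][90:190,170:280,::-1],None,fx=6,fy=6,interpolation=2))
P=onz(c,242.2,128.3,.0488);print('earlier notch',P,math.degrees(math.atan2(P[1]-C0[1],P[0]-C0[0])))
arc(-159,[-162-3*i for i in range(12)])
a=np.arange(0,150,2);print(list(zip(a.tolist(),samp(c,circ(C0,.065,a,.0488)).astype(int).tolist())))
c=ctrl.camera('top');cv2.imwrite('pics/top5c.png',cv2.resize(c['color'][185:285,205:315,::-1],None,fx=6,fy=6,interpolation=2))
print(list(zip(a.tolist(),samp(c,circ(C0,.065,a,.0488)).astype(int).tolist())))
E
```

```text
earlier notch [0.46682013 0.02000522 0.0488    ] 114.88993248883015
t 13.65 p [ 4.522e-01 -5.660e-02  4.000e-04] tip ang -159.01959911648783 r 0.04559197371273422 jaw -68.8958821522648 j6 0.9973747044333313 F [-0.33  0.16 -0.14]
-0.0, -0.3, -2.4, 3, -0.0, -0.1, -4.8, 6, -0.0, 0.2, -7.2, 9, -0.0, 0.6, -9.5, 12, -0.0, 1.2, -11.9, 15, 0.0, 1.9, -14.2, 18, 0.0, 2.7, -16.5, 21, 0.0, 3.6, -18.7, 24, 0.0, 4.6, -20.9, 27, 0.0, 5.8, -23.0, 30, 0.0, 7.1, -25.0, 33, 0.0, 8.4, -27.0, 36, [(0, 204), (2, 198), (4, 196), (6, 205), (8, 200), (10, 206), (12, 193), (14, 194), (16, 204), (18, 201), (20, 188), (22, 191), (24, 197), (26, 201), (28, 204), (30, 197), (32, 195), (34, 194), (36, 196), (38, 201), (40, 203), (42, 195), (44, 160), (46, 59), (48, 27), (50, 45), (52, 90), (54, 142), (56, 185), (58, 206), (60, 201), (62, 191), (64, 181), (66, 172), (68, 185), (70, 196), (72, 197), (74, 167), (76, 166), (78, 176), (80, 194), (82, 188), (84, 175), (86, 159), (88, 175), (90, 183), (92, 199), (94, 184), (96, 166), (98, 182), (100, 185), (102, 200), (104, 194), (106, 175), (108, 173), (110, 179), (112,
[... 365 characters left out ...]
, 253), (28, 252), (30, 253), (32, 253), (34, 251), (36, 251), (38, 253), (40, 254), (42, 228), (44, 142), (46, 76), (48, 63), (50, 59), (52, 111), (54, 220), (56, 250), (58, 253), (60, 251), (62, 251), (64, 251), (66, 251), (68, 250), (70, 251), (72, 252), (74, 252), (76, 251), (78, 251), (80, 252), (82, 252), (84, 251), (86, 250), (88, 250), (90, 251), (92, 252), (94, 251), (96, 250), (98, 251), (100, 252), (102, 251), (104, 251), (106, 250), (108, 251), (110, 252), (112, 252), (114, 251), (116, 251), (118, 250), (120, 252), (122, 252), (124, 253), (126, 253), (128, 253), (130, 253), (132, 253), (134, 241), (136, 191), (138, 144), (140, 105), (142, 116), (144, 153), (146, 149), (148, 136)]
```

View pics/scene5c.png

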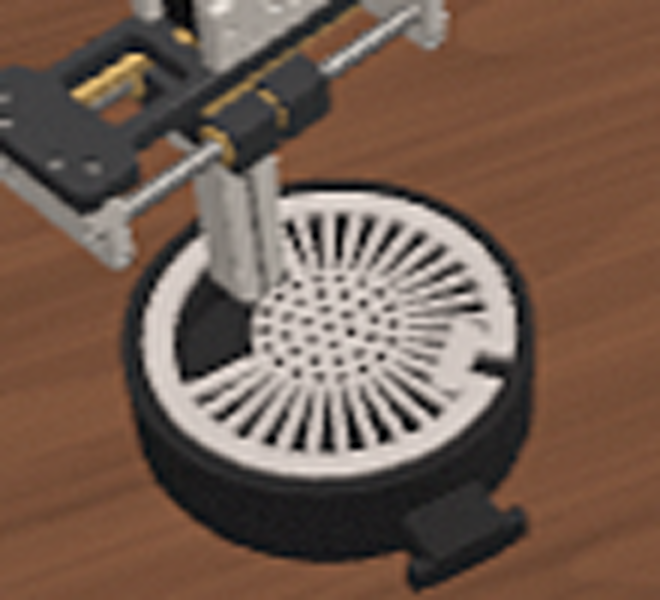

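View pics/top5c.png

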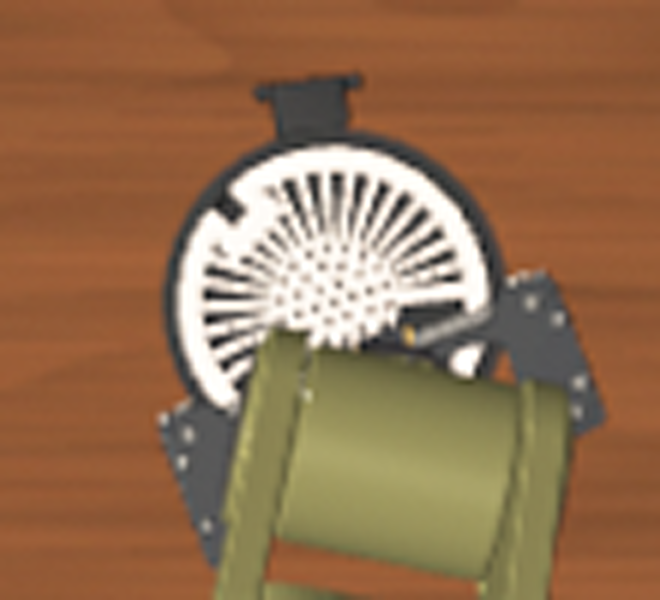

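The notch is at 48.5° in both views, the tip at −159° and the pin at 7.5°. I'll do the next 36° slowly.

Call:
servo_tool(motion=[0,-0.3,-2.4,3,0,-0.1,-4.8,6,0,0.2,-7.2,9,0,0.6,-9.5,12,0,1.2,-11.9,15,0,1.9,-14.2,18,0,2.7,-16.5,21,0,3.6,-18.7,24,0,4.6,-20.9,27,0,5.8,-23,30,0,7.1,-25,33,0,7.7,-26,34.5,0,7.7,-26,34.5])

```text
time_s: 15.32
ee_pos: [0.45, -0.0297, 0.0004]
eef_rot: [0.732, 1.571, -1.075]
force: [0.1, -1.9, 0.6]
grip_width: 0.0006
```

```bash
cat >> h.py <<'E'
def na(c,z=.0488,lo=-40,hi=60):
    a=np.arange(lo,hi,.5);s=np.mean([samp(c,circ(C0,r,a,z)) for r in (.062,.064,.066,.068)],0);w=np.clip(np.percentile(s,70)-40-s,0,None);return (w*a).sum()/w.sum(),a[w>w.max()/2].min(),a[w>w.max()/2].max()
E
python3 - <<'E'
from h import *
for n in('scene','top'):
    c=ctrl.camera(n);print(n,na(c));
    if n=='scene':cv2.imwrite('pics/scene6c.png',cv2.resize(c['color'][90:190,170:280,::-1],None,fx=6,fy=6,interpolation=2))
arc(-193.5,[-194.5-i for i in range(10)])
E
```

```text
scene (np.float64(17.217623549490273), np.float64(12.5), np.float64(20.0))
top (np.float64(13.836532988946548), np.float64(10.0), np.float64(18.0))
t 15.425 p [ 4.50e-01 -2.97e-02  3.00e-04] tip ang 166.70368513387925 r 0.04605990312905754 jaw -103.55807135136473 j6 1.6602662724491941 F [-1.4  -1.77  0.77]
-0.0, 0.1, -1.0, 1, -0.0, 0.1, -1.8, 2, -0.0, 0.1, -2.6, 3, -0.0, 0.2, -3.4, 4, -0.0, 0.2, -4.2, 5, -0.0, 0.3, -5.0, 6, -0.0, 0.4, -5.8, 7, -0.0, 0.5, -6.6, 8, -0.0, 0.6, -7.4, 9, -0.0, 0.8, -8.2, 10,
```

View pics/scene6c.png

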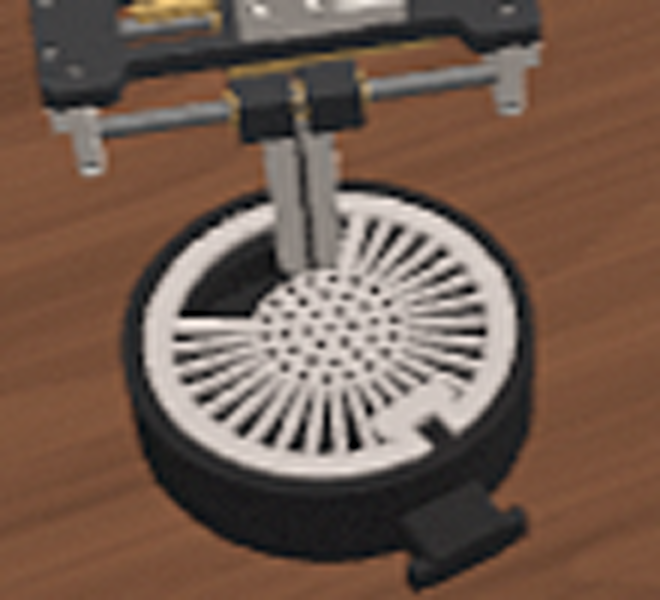

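The top view puts the notch at 14°. The tip-to-notch offset is still 207°, so I need about 6.5° more.

Call:
servo_tool(motion=[0,0.1,-1,1,0,0.1,-1.8,2,0,0.1,-2.6,3,0,0.2,-3.4,4,0,0.2,-4.2,5,0,0.3,-5,6,0,0.3,-5,6,0,0.3,-5,6])

```text
time_s: 16.42
ee_pos: [0.4514, -0.0248, 0.0003]
eef_rot: [-2.436, 1.571, 1.934]
force: [-1.6, -1.4, 0.2]
grip_width: 0.0007
```

```bash
python3 - <<'E'
from h import *
st(C0)
for n in('top','scene','wrist'):
    c=ctrl.camera(n);print(n,na(c),na(c,z=.0468))
    if n!='wrist':
      P=np.r_[C0,.0488];u,v=proj(c,P)[0];k=(slice(int(v)-50,int(v)+50),slice(int(u)-55,int(u)+55))
      cv2.imwrite(f'pics/{n}7c.png',cv2.resize(c['color'][k][:,:,::-1],None,fx=6,fy=6,interpolation=2))
E
```

```text
t 16.425 p [ 4.514e-01 -2.480e-02  3.000e-04] tip ang 160.381248111446 r 0.04608326036724077 jaw -109.63424569799561 j6 1.777423054122118 F [-1.63 -1.39  0.19]
top (np.float64(7.306220047953269), np.float64(3.5), np.float64(11.0)) (np.float64(7.286843842676276), np.float64(3.5), np.float64(11.0))
scene (np.float64(11.486473758094137), np.float64(6.0), np.float64(13.5)) (np.float64(12.14312995285264), np.float64(6.5), np.float64(14.0))
wrist (np.float64(8.729716786248348), np.float64(4.0), np.float64(13.5)) (np.float64(9.041524437392562), np.float64(4.0), np.float64(13.5))
```

View pics/top7c.png

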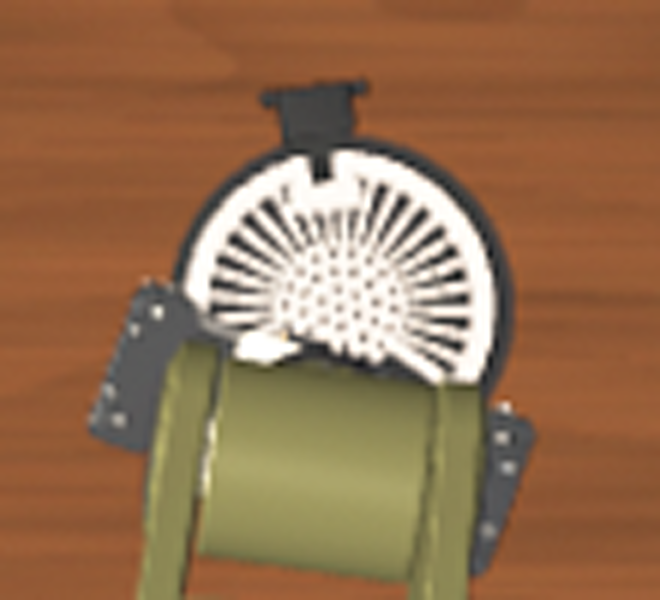

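View pics/scene7c.png

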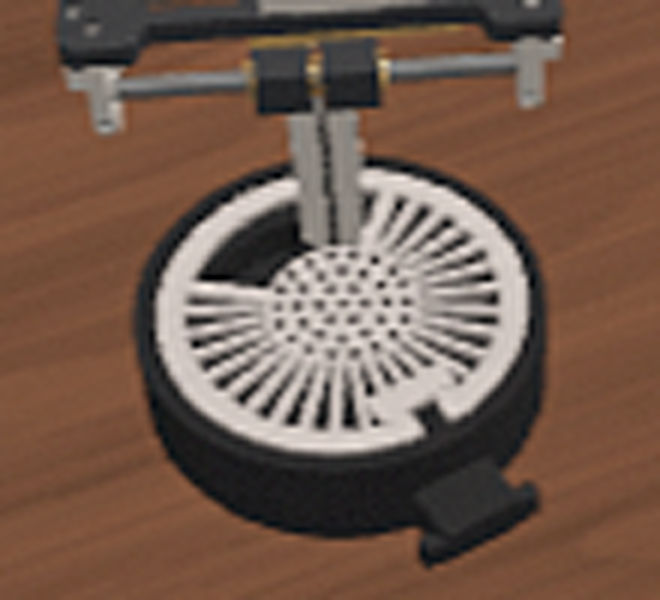

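The top view puts the notch at 7.3° and the wrist view at 8.7°, against a pin estimate of 7.4–7.8°, so it's aligned within the ±3° it can take. Next I'll back off the bar, lift out and move over the hub.

Call:
servo_tool(motion=[0,0,1,0,0,0,3,0,-4,0,3,0,-10,0,3,0,-18,0,3,0,-26,0,3,0,-30,0,3,0,-30,5,2,0,-30,14,1,0,-30,24,0,0,-30,34,0,0,-30,42,0,0,-30,45,0,0,-30,45,0,0])

```text
time_s: 18.32
ee_pos: [0.4938, -0.04, 0.0302]
eef_rot: [-1.317, 1.571, 3.053]
force: [-0.7, -0.5, -0.0]
grip_width: 0.0002
```

```bash
python3 - <<'E'
from h import *
st(C0)
for n in('scene','wrist'):
    c=ctrl.camera(n);print(n,na(c))
    cv2.imwrite(f'pics/{n}8c.png',c['color'][:,:,::-1] if n=='wrist' else cv2.resize(c['color'][90:190,170:280,::-1],None,fx=6,fy=6,interpolation=2))
E
```

```text
t 18.325 p [ 0.4938 -0.04    0.0302] tip ang 164.71829163975926 r 0.0010831890143842365 jaw -109.64685593916319 j6 1.7589042040203453 F [-0.68 -0.49 -0.01]
scene (np.float64(11.46938284065454), np.float64(6.0), np.float64(13.5))
wrist (np.float64(8.627416266581088), np.float64(4.5), np.float64(13.0))
```

View pics/scene8c.png

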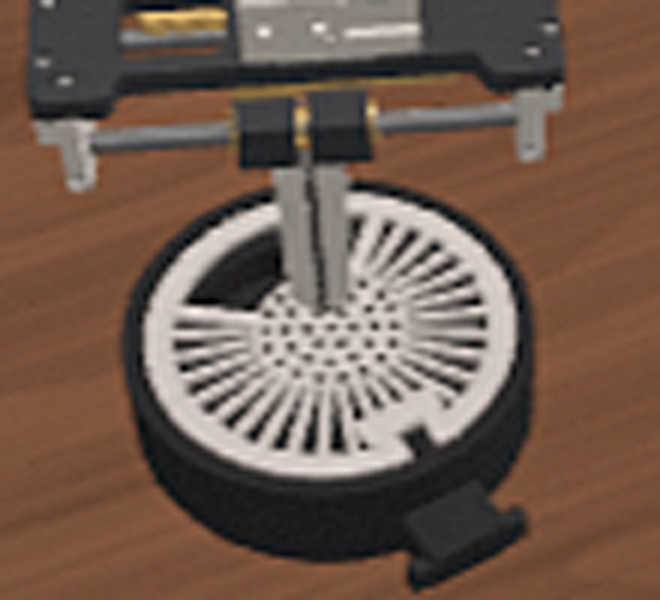

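View pics/wrist8c.png

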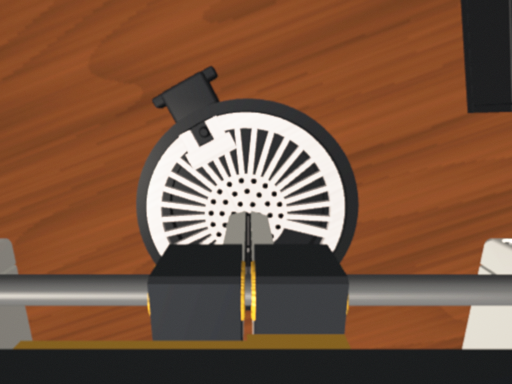

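The pin shows inside the notch at wrist (203,130), well centred. Now I'll lower onto the hub.

Call:
servo_tool(motion=[4,0,0,0,9,0,0,0,14,0,0,0,17,0,0,0,18,0,0,0,19,0,0,0,20,0,0,0,21,0,0,0,21,0,0,0])

```text
time_s: 19.55
ee_pos: [0.4937, -0.0399, 0.0092]
eef_rot: [-1.514, 1.571, 2.856]
force: [0.8, -0.4, 0.0]
grip_width: 0.0006
```

Call:
servo_tool(motion=[0.5,0,0,0,1,0,0,0,1.5,0,0,0,2,0,0,0,2.5,0,0,0,3,0,0,0,3,0,0,0])

```text
time_s: 20.42
ee_pos: [0.4941, -0.04, 0.0066]
eef_rot: [1.734, 1.57, -0.179]
force: [0.3, -0.2, 3.0]
grip_width: 0.0004
```

Contact, at 3 N with the TCP at 6.6 mm. Home should be near TCP z = −2 mm.

Call:
servo_tool(motion=[0.5,0,0,0,1,0,0,0,1.5,0,0,0,2,0,0,0,2.5,0,0,0,3,0,0,0,3,0,0,0])

```text
time_s: 21.3
ee_pos: [0.4938, -0.04, 0.0033]
eef_rot: [-1.29, 1.571, 3.08]
force: [0.3, 0.2, -0.0]
grip_width: -0.0
```

Call:
servo_tool(motion=[1,0,0,0,2,0,0,0,3,0,0,0,3.5,0,0,0,4,0,0,0,4.5,0,0,0,5,0,0,0,5,0,0,0])

```text
time_s: 22.3
ee_pos: [0.4952, -0.0402, 0.0023]
eef_rot: [1.7, 1.567, -0.213]
force: [-20.4, 1.5, 54.1]
grip_width: 0.0009
```

The force is 54 N after only about 4 mm of travel, so I'm backing off to look.

Call:
servo_tool(motion=[-3,0,0,0,-6,0,0,0,-12,0,0,0,-20,0,0,0,-20,-15,0,0,-20,-30,0,0,-20,-45,0,0,-20,-45,0,0])

```text
time_s: 23.3
ee_pos: [0.4511, -0.0247, 0.0187]
eef_rot: [1.755, 1.571, -0.158]
force: [-0.6, 0.0, 0.3]
grip_width: 0.0005
```

```bash
python3 - <<'E'
from h import *
st(C0)
for n in('scene','wrist','top'):
    c=ctrl.camera(n);print(n,na(c),na(c,.042))
    R=cv2.Rodrigues(c['rvec'])[0]
    for a in range(0,360,30):
        zs=[]
        for r in(.065,.067,.069):
            u,v=proj(c,circ(C0,r,np.array([a]),.045)[0])[0];u=int(round(u));v=int(round(v))
            if 0<=u<512 and 0<=v<384: A,d=ray(c,u,v);zs.append(round(float((A+d*c['z_map'][v,u])[2]*1000),1))
        print((a,zs),end=' ')
    print()
    cv2.imwrite(f'pics/{n}9c.png',c['color'][:,:,::-1] if n=='wrist' else cv2.resize(c['color'][90:190,170:280,::-1],None,fx=6,fy=6,interpolation=2))
E
```

```text
t 23.3 p [ 0.4511 -0.0247  0.0187] tip ang 160.30302200185503 r 0.04636941751705619 jaw -109.62262464129577 j6 1.7775523104800275 F [-0.63  0.    0.28]
scene (np.float64(-7.790056262220041), np.float64(-38.0), np.float64(30.5)) (np.float64(7.426504333830493), np.float64(4.5), np.float64(11.5))
(0, [43.1, 42.0, 40.8]) (30, [43.8, 40.0, 41.3]) (60, [41.0, 38.2, 39.8]) (90, [41.5, 40.5, 40.5]) (120, [39.5, 41.2, 40.3]) (150, [75.1, 75.1, 77.2]) (180, [41.5, 41.4, 41.4]) (210, [44.3, 38.1, 43.9]) (240, [40.3, 37.3, 37.3]) (270, [40.0, 42.4, 39.8]) (300, [40.3, 40.5, 38.7]) (330, [6.7, 40.6, 49.3]) 
wrist (np.float64(7.504282916592075), np.float64(3.0), np.float64(12.0)) (np.float64(7.845477955421887), np.float64(3.5), np.float64(12.5))
(0, [41.1, 40.1, 39.6]) (30, [40.3, 39.3, 39.6]) (60, [40.2, 38.8, 39.6]) (90, [39.7, 40.4, 38.9]) (120, [39.5, 39.7, 38.8]) (150, [106.9, 159.9, 162.0]) (180, [40.9, 39.0, 158.8]) (210, [40.0, 39.6, 38.8]) (240, [38.8, 40.6, 40.1]) (270, [40.1, 39.3, 38.5]) (300, [39.0, 39.9, 38.8]) (330, [38.9, 41.7, 40.5]) 
top (np.float64(6.684358625084742), np.float64(3.0), np.float64(10.5)) (np.float64(6.607463475857334), np.float64(3.0), np.float64(10.5))
(0, [40.3, 40.3, 38.6]) (30, [40.8, 40.8, 39.8]) (60, [40.2, 39.9, 42.4]) (90, [40.1, 195.6, 197.1]) (120, [195.7, 352.1, 353.1]) (150, [361.3, 361.3, 362.9]) (180, [359.6, 359.2, 359.2]) (210, [355.4, 351.6, 356.5]) (240, [44.4, 330.4, 328.7]) (270, [41.8, 41.0, 41.0]) (300, [39.9, 39.9, 40.6]) (330, [39.5, 46.1, 41.2])
```

View pics/scene9c.png

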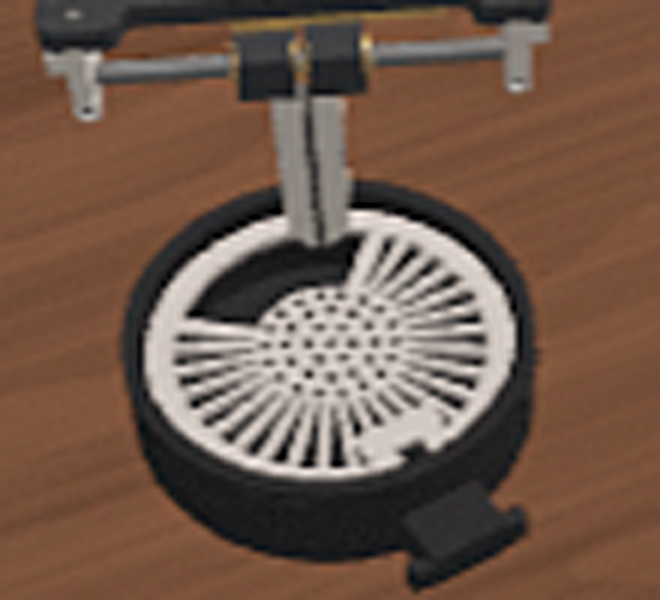

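View pics/wrist9c.png

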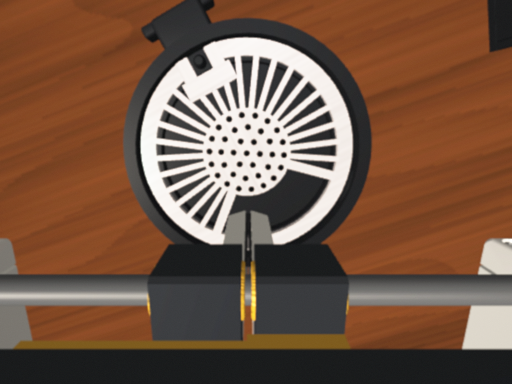

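The grille is fully seated: its top is at about 40 mm all round, with the pin standing in the notch at wrist (199,62). I'll raise the hand clear and do a final check.

Call:
servo_tool(motion=[-5,0,0,0,-20,0,0,0,-40,0,0,0,-60,0,0,0,-80,0,0,0,-100,0,0,0,-115,0,0,0,-120,0,0,0,-120,0,0,0,-120,0,0,0])

```text
time_s: 24.7
ee_pos: [0.4511, -0.0248, 0.1377]
eef_rot: [-1.364, 1.57, 3.006]
force: [1.5, 0.5, 0.3]
grip_width: 0.0003
```

```bash
python3 - <<'E'
from h import *
import pickle
st(C0)
c=ctrl.camera('wrist');P=[]
for a in range(0,360,3):
  for r in(.064,.066,.068):
    u,v=proj(c,circ(C0,r,np.array([a]),.04)[0])[0];u=int(round(u));v=int(round(v))
    if 0<=u<512 and 0<=v<205: A,d=ray(c,u,v);P.append(A+d*c['z_map'][v,u])
P=np.array(P);P=P[abs(P[:,2]-.04)<.004]
x=np.linalg.lstsq(np.c_[P[:,:2]-C0,np.ones(len(P))],P[:,2],rcond=None)[0];print('tilt',np.hypot(x[0],x[1]),'top z',x[2],len(P),'notch',na(c,.04))
cv2.imwrite('pics/wrist10.png',c['color'][:,:,::-1])
s=ctrl.camera('scene');cv2.imwrite('pics/scene10.png',s['color'][:,:,::-1])
s0=pickle.load(open('scene0.pkl','rb'))
d=cv2.absdiff(s['color'],s0['color']).max(2);
for n,(a,b,e,f) in dict(box=(175,245,85,160),spoon=(225,295,255,285),cups=(95,175,322,395)).items(): print(n,d[a:b,e:f].max(),(d[a:b,e:f]>40).sum())
E
```

```text
t 24.7 p [ 0.4511 -0.0248  0.1377] tip ang 160.46172303663872 r 0.04637415057959973 jaw -109.6403414742243 j6 1.777581630467869 F [1.51 0.52 0.31]
tilt 0.0017927958106417278 top z 0.039779973579293505 352 notch (np.float64(7.925575532361367), np.float64(4.0), np.float64(12.0))
box 17 0
spoon 6 0
cups 6 0
```

View pics/wrist10.png

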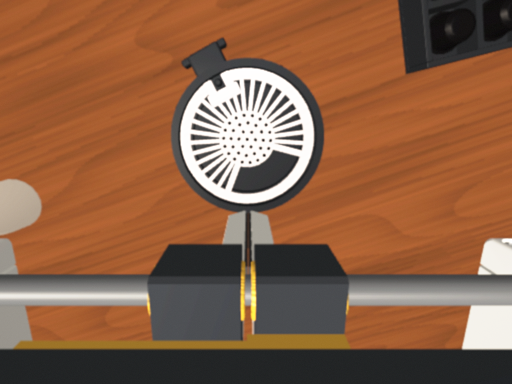

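The wrist view shows the grille sunk below the rim with the pin in its notch at about (218,83), and the hand clear. Handing in.

```bash
python3 -c "
from station import ctrl
print(ctrl.hand_in())"
```

```text
the job is handed in; nothing more can be done
None
```

The grille is turned onto the pin and snapped home. I turned it about 141° clockwise with a fingertip in the finger hole, pressed it down on the hub, and raised the hand clear before handing in at about 25 s.

**Last checks, all passed:**
- **Height and level:** the top face measured 39.8 mm (40 mm is home), with a tilt of about 0.002 rad.
- **Notch on the pin:** the notch was at 7.9° and the pin at about 7.6°. The pin is visible in the notch.
- **Other items:** the capsule box, teaspoon and cups show no change in the scene image.

**What failed or disagreed:**
- **Finger length:** the first sweep passed above the grille without touching it. The fingers really end about 40 mm short of the stated TCP (38.5 mm by depth image, about 42 mm by touch on the hub). I corrected for this and repeated the sweep.
- **Press force:** the last press went on after the grille was already seated, and the wrist force reached 54 N vertically and 20 N sideways. That is below the 120 N wrist limit, and only the fingertip was meant to be in contact, but it was harder than needed.
- **Notch angle before pressing:** the scene camera read the notch about 4° higher than the top view (11.5° against 7.3°). I put this down to its oblique view and used the top and wrist views. Once the grille was seated, all three cameras agreed.

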